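# Screw the tail cap back on the hall torch

### The arm

A 6-joint arm with a two-finger parallel gripper is mounted at the origin on the work surface. World frame = base frame: x ahead of the robot, y to its left, z up, the work surface at z = 0. Lengths are in m, angles in degrees, forces in N, time in s.
With the tool pointing down it reaches from about 0.4 to 0.825 m from the base axis. Payload 7 kg.
Tool frame: the origin (TCP) lies midway between the tips of the shut fingers; the grasp point (between the pads) lies ctrl.tcp_to_grasp behind it (ctrl.tcp_to_grasp is the distance from the TCP to the grasp point, in m); y points along the fingers, z is the direction in which the jaws open and shut, and the axes are right-handed (so a half turn about y gives the same grasp; the last joint's range is limited). The gripper opens to 88 mm and grips with 3 to 60 N. Pads are 19 mm wide; open, the fingers measure 130 mm over their backs; the gripper's body (78 mm by 193 mm) begins 47 mm behind the grasp point.
Start: joints at [83.027, 20.546, 0.682, 0, -70.136, -16.507], TCP at [0.269, 0.619, 0.227] pointing down, gripper open.
Joint ranges: [-176.03, 176.03], [-82.01, 121.73], [-58.28, 71.71], [-173.87, 95.51], [-174.79, -0.11], [-173.66, 173.66]. Speed limits (degrees/s): [136.94, 136.94, 172.46, 180, 180, 180].

### API

Orientations are given as [roll, pitch, yaw] about the fixed x, y, z axes, in that order (R = Rz(yaw) Ry(pitch) Rx(roll)).
In Python, from plant import ctrl, snapshot, silhouettes gives the robot as it stands.
- The arm moves only by the shell command python3 -m pendant 'ROWS'. ROWS is JSON, a list that holds one entry, the list of rows, each a list of 7 numbers: the shift along the tool's x, y, z in cm, then the turn, a rotation vector about the tool's x, y, z in degrees, then the opening, from 0 (shut) to 1 (fully open). In form: [[[x, y, z, rx, ry, rz, hand], ...]]. A call has 1 to 12 rows; each row shifts and turns the commanded pose from where the row before left it, along the tool's axes as they then stand; what a row does not reach is not made up. A row lasts 1/12 s, in which the tool goes at most 41.7 mm and 7.16 degrees, less where a joint would pass 70% of its speed; a pose out of reach is approached as far as the arm can. A call with a gripper value outside its range is refused whole. The fingers move at their own pace and stop on an object; the grip force is fixed at half the most. Time passes only in rows, so rows that do not move let the fingers close. It gives the time, the measured TCP pose, the force and the opening at its end, in the units of the state.
- ctrl.get_obs(): the state, without advancing time (a new reading comes with each control period).
- snapshot(name): name is "side" or "top" or "wrist"; returns a dict with "image" (384x512x3 uint8, red, green, blue), "camera_matrix" (3x3 intrinsics, pixels), "eye" and "orientation" of the camera in the world; the wrist camera has in their place "mount" (4x4, takes a point from camera to tool coordinates, whose origin is the TCP and whose axes are the tool frame's). Camera axes: x right, y down, z forward; pixel columns grow to the right and rows downward; lengths in m; the calibration is good to about 2 mm. A picture is of the moment at which its call begins: read the wrist's pose just before it. There is no depth.
- ctrl.close_job(): hands the job in, once; it reports no verdict.
Trained networks look in a picture, given as the dict that the camera call returned (one of the last four; its "shot" number tells which), for a name from the list of things; names that differ only in an ending like _2 or _b are one class to them, and where a whole thing is asked for, a point or a joint stands for the part that bears it (a point fixed in the world has none). Each returns a list of dicts, best first, with "confidence" (0 to 1); they miss things now and then, are a little off and sometimes report something else, mostly with a low value. They report only what shows in the picture. A call takes as long as a camera call. They do not tell look-alikes from the thing itself.
- silhouettes(picture, thing): "mask" (384x512 bool, what is visible of it) and "bbox" ([left, top, width, height] in pixels, round what is visible of it).
The state is a dict: "clock": time; "joint_pos": joint angles; "qvel": joint speeds; "tau": joint torques, N m; "tool_pos": TCP position; "orientation": TCP orientation; "force": force on the tool from outside, world axes, zero at the start; "moment": the same for the moment, N m; "opening": finger opening in m.
Only numpy, scipy, OpenCV 4.12 (cv2) and the standard library are available. Lean on these libraries where they do the work, as an engineer would, in place of code of your own. Each camera call takes 0.05 s, during which the arm holds its last target.

### The job

The hall torch stands lens down in its holder with fresh cells in it; pick up its tail cap from the glass coaster, set it squarely on the threaded neck, turn it gently backward (anticlockwise seen from above) until the thread starts drop in, then keep it pressed down and turn it forward (clockwise) until it is screwed fully home, and let go. Do not force the thread, and leave the other things on the ledge where they are.

Things in the scene. Friction and masses are not known exactly. Their poses are not given: they have to be found in the camera images.
- cap: loose tail cap, yellow plastic, mouth down on the coaster, about 60 g. Origin: centre of the skirt's lower rim; z up. Round skirt 56 mm across, 19 mm high; on it a flat hanging tab along the cap's x axis, 10 mm thick (along y), 36 mm long for its lower 18 mm and 26 mm above that, its top 44 mm above the rim. Bore 49.4 mm wide, 16 mm deep.
- cap_tab (a point): point on the cap's axis in the middle of the tab, 35 mm above the cap's rim; axes as the cap. Inside the cap's rim, out of sight, three lugs 120 degrees apart, 4 mm high and about 12 degrees of arc wide, stand inward to a radius of 20.7 mm; how they lie in relation to the tab is not known.
- torch: yellow torch, fixed upright in its holder, tail up; it neither turns nor moves. Origin on its axis 12 mm above the ledge. Barrel 50 mm across; a shoulder 57 mm across ends 17 mm below the neck's lip. How the thread starts lie round the neck in relation to its axes is not known.
- torch_lip (a point): centre of the lip of the torch's open threaded neck, 151 mm above the ledge, z up. Neck 39 mm across, 47 mm over the threads: a quick thread with three starts 120 degrees apart; clockwise from above screws on. A cap set on at a chance angle rests with its lugs on top of the threads, its rim 2 to 6 mm below the lip (0 if the lugs stand on the stop ribs).
- thread_drop (a point): on the torch's axis 11.5 mm below the lip: where the rim stands when the lugs have dropped in. Turned forward from on top, the cap meets full-height stop ribs and cannot engage; turned backward, at most about 110 degrees, it rides up 4 mm at most, then the lugs reach gaps (18 degrees of play, a hard stop rib just behind) in which the cap can be pushed down to this point.
- thread_home (a point): on the torch's axis 13.5 mm below the lip: where the rim stands when home. Held down and turned forward from the drop by 80 to 105 degrees, the lugs run under the threads (2 mm of height play) and draw the cap down 4 mm; the last 25 degrees are level, then hard ribs stop it (0.2 N m is tight enough). Pressing on can bring the rim up to 2 mm lower.
- cell_end (a point): centre of the flat end of the sprung cell in the neck, 10 mm above the lip; it meets the cap when the rim is about 6 mm below the lip and pushes back with about 1.5 N plus 0.5 N per mm (4 N dropped in, 5 N home), so a cap let go before it is turned under the threads springs up again
- holder: the torch's grey plastic holder, a 108 mm square plate with a cup 88 mm across and 50 mm high, screwed down; origin at the centre of its underside
- coaster: round clear glass coaster, 100 mm across, 6 mm thick, under the cap; origin at the centre of its underside
- bowl: speckled stoneware key bowl, 132 mm across, 55 mm high; origin at the centre of its underside; to be left alone
- fob: black car fob, 62 x 34 x 13 mm; to be left alone
- opener: flat steel bottle opener, about 100 mm long, 5 mm thick; to be left alone
- padlock: brass padlock lying flat, about 60 x 40 x 20 mm; to be left alone
- spent_cell: a spent cell standing upright, 33 mm in diameter, 60 mm high; to be left alone
Mind the look-alikes: they are no part of the job. Of the things like the cap, leave any that is blue, grey or orange; of the rest the smaller one is meant.

How it is judged (in metres and radians):
On the way:
1. the cap sits square on the neck with its lugs dropped in at the thread starts (horizontal distance between cap and torch_lip below 0.003 m and angle between cap's own z axis and vertical below 0.12 rad and z of cap in the frame of torch_lip between -0.0127 and -0.0085 m), for 0.1 s.
At the end, for the whole second after the job is handed in: the cap is screwed home on the torch: its rim at least 12.8 mm below the neck's lip (13.5 mm is home), within 3 mm of the torch's axis, tilted by less than 0.08 rad, at rest and let go (horizontal distance between cap and torch_lip below 0.003 m and angle between cap's own z axis and vertical below 0.08 rad and z of cap in the frame of torch_lip below -0.0128 m and linear speed of cap below 0.02 m/s); the robot touches nothing.
It fails at once if the thread is forced: more than 40 N between cap and torch (contact force between cap and torch above 40 N).
It fails at once if a bystander is moved by more than 30 mm (distance of any of bowl, fob, opener, padlock, spent_cell from where it was at the start of the episode above 0.03 m).
It also fails if it takes over 67 s, if anything falls off the work surface, if the arm or the gripper's body presses on something with over 40 N, if the wrist force passes 120 N, or if a joint passes its speed limit or range.

## Working session

There is one attempt and no reset: what is moved stays moved. The work goes in short steps, Python scripts to look and compute and a shell command to move; the robot and the scene stay as the last step left them, time stands still between calls to the robot, and variables do not carry over. Pictures are saved under pics/ and viewed, and the job is handed in when it is done.

```bash
ls; mkdir -p pics
python3 - <<'E'
from plant import ctrl, snapshot, silhouettes
import cv2, numpy as np
o=ctrl.get_obs()
for k,v in o.items(): print(k,v)
print(ctrl.tcp_to_grasp)
for n in ["side","top","wrist"]:
    s=snapshot(n); cv2.imwrite(f"pics/{n}0.png",s["image"][:,:,::-1])
    print(n,{k:(v.tolist() if hasattr(v,'tolist') else v) for k,v in s.items() if k!="image"})
    if n!="wrist":
        for t in ["cap","torch","coaster"]:
            for d in silhouettes(s,t): print(t,d["bbox"],d["confidence"])
E
```

```text
pics
clock 0.0
joint_pos [ 8.30250096e+01  2.05899893e+01  6.31728594e-01 -2.27571193e-02
 -7.01337907e+01 -1.65047093e+01]
qvel [ 0.06635915 -0.01120799  0.0560612  -0.03776353 -0.00596865  0.03757554]
tau [-7.04717295e-04 -5.82710302e+01  2.93055314e+01  6.99729145e+00
  7.01461133e-03 -1.67542430e-04]
tool_pos [0.26877223 0.61863278 0.22561516]
orientation [-8.99056632e+01  5.64266817e-03  1.56512554e+02]
force [ 0.38246168  0.48739052 -0.31262749]
moment [0.02122021 0.03783555 0.00520888]
opening 0.08712648040648804
0.0188
side {'camera_matrix': [[425.61859864973314, 0.0, 259.80992607694554], [0.0, 425.61859864973314, 189.5718776576287], [0.0, 0.0, 1.0]], 'eye': [0.44187172928234997, -0.4652056571832109, 0.7609944949685936], 'orientation': [-138.60972270809467, -0.4865787717555894, -13.486783852457702], 'shot': 1}
cap [217.4, 200.6, 28.1, 26.4] 0.92
cap [221.1, 123.2, 25.4, 22.1] 0.83
cap [217.7, 154.1, 24.4, 25.9] 0.73
cap [161.3, 162.6, 31.1, 31.9] 0.72
cap [181.4, 126.1, 30.7, 25.4] 0.64
torch [262.0, 325.3, 43.7, 58.6] 0.97
coaster [214.2, 165.4, 40.5, 24.6] 0.65
top {'camera
[... 326 characters left out ...]
 254.1, 33.6, 26.7] 0.88
cap [136.3, 231.7, 28.6, 27.6] 0.85
cap [233.5, 216.6, 18.3, 20.1] 0.61
cap [145.9, 198.5, 20.0, 21.6] 0.57
torch [364.8, 196.8, 34.6, 28.4] 0.7
coaster [183.2, 202.8, 35.1, 34.5] 0.93
coaster [277.1, 251.9, 16.7, 24.1] 0.36
wrist {'camera_matrix': [[323.71743133485035, 0.0, 247.49222853127466], [0.0, 323.71743133485035, 195.91598235947725], [0.0, 0.0, 1.0]], 'mount': [[-0.0005248947310539159, 0.9594556484634007, 0.28185915475144074, -0.0756079098366685], [-0.0006035855691617369, -0.2818594462104794, 0.9594555165646727, -0.15837809131516292], [0.9999996800849399, 0.00033348702698143546, 0.0007270601218768709, -0.0008276161555875738], [0.0, 0.0, 0.0, 1.0]], 'shot': 3}
```

View pics/side0.png

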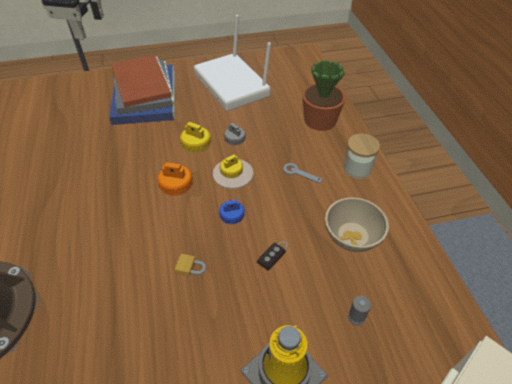

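View pics/top0.png

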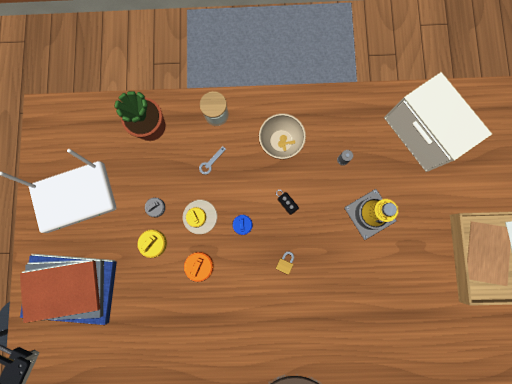

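View pics/wrist0.png

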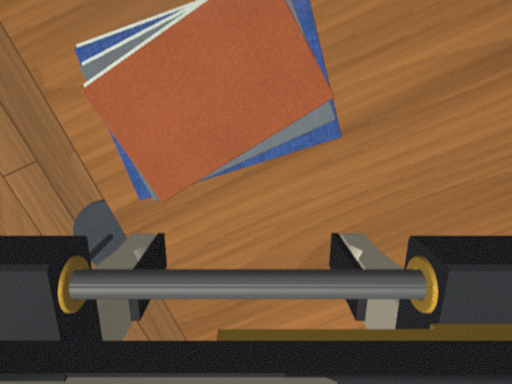

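```bash
cat > h.py <<'E'
from plant import ctrl, snapshot, silhouettes
import cv2, numpy as np
from scipy.spatial.transform import Rotation as R
from scipy.optimize import minimize
def rot(rpy): return R.from_euler('xyz',rpy,degrees=True).as_matrix()
def campose(s,o=None):
    if "mount" in s:
        T=np.eye(4);T[:3,:3]=rot(o["orientation"]);T[:3,3]=o["tool_pos"]
        T=T@np.array(s["mount"]); return T[:3,:3],T[:3,3]
    return rot(s["orientation"]),np.array(s["eye"])
def proj(P,s,o=None):
    Rc,e=campose(s,o); c=(np.atleast_2d(P)-e)@Rc; K=np.array(s["camera_matrix"])
    return (c[:,:2]/c[:,2:])*[K[0,0],K[1,1]]+K[:2,2]
def ray(uv,s,z,o=None):
    Rc,e=campose(s,o);K=np.array(s["camera_matrix"])
    d=Rc@np.linalg.inv(K)@np.array([uv[0],uv[1],1.]); return e+d*(z-e[2])/d[2]
def ring(x,y,z,r,n=40):
    a=np.linspace(0,2*np.pi,n,endpoint=False); return np.c_[x+r*np.cos(a),y+r*np.sin(a),np.full(n,z)]
def hullmask(parts,s,o=None,up=4):
    m=np.zeros((384*up,512*up),np.uint8)
    for P in parts:
        q=cv2.convexHull(((proj(P,s,o)+.5)*up-.5).astype(np.float32)); cv2.fillConvexPoly(m,np.round(q).astype(np.int32),1)
    return cv2.resize(m.astype(np.float32),(512,384),interpolation=cv2.INTER_AREA)
def box(x,y,yaw,l,w,z0,z1):
    c,s_=np.cos(yaw),np.sin(yaw)
    return np.array([[x+c*a-s_*b,y+s_*a+c*b,z] for a in(-l/2,l/2) for b in(-w/2,w/2) for z in(z0,z1)])
def cap_parts(x,y,yaw,z=.006):
    return [np.r_[ring(x,y,z,.028),ring(x,y,z+.019,.028)],box(x,y,yaw,.036,.01,z+.019,z+.037 if 0 else z+.037),box(x,y,yaw,.026,.01,z+.019,z+.044)]
def torch_parts(x,y):
    return [np.r_[ring(x,y,.112+.0,.0285),ring(x,y,.134,.0285)],np.r_[ring(x,y,.134,.0235),ring(x,y,.151,.0235)],np.r_[ring(x,y,.151,.0165),ring(x,y,.161,.0165)],np.r_[ring(x,y,.05,.025),ring(x,y,.13,.025)]]
def crop(img,u,v,r,k,name):
    u,v=int(u),int(v); c=img[max(0,v-r):v+r,max(0,u-r):u+r]
    cv2.imwrite(name,cv2.resize(c,None,fx=k,fy=k,interpolation=cv2.INTER_CUBIC)[:,:,::-1])
E
python3 - <<'E'
from h import *
S={n:snapshot(n) for n in("side","top")}
crop(S["side"]["image"],232,167,35,8,"pics/c1.png");crop(S["top"]["image"],196,217,35,8,"pics/c2.png")
crop(S["side"]["image"],288,349,35,8,"pics/c3.png");crop(S["top"]["image"],378,212,35,8,"pics/c4.png")
import pickle
M={}
for n,c in(("side",(232,167)),("top",(196,217))):
    for d in silhouettes(S[n],"cap"):
        b=d["bbox"]; u=(b[0]+b[2]/2,b[1]+b[3]/2)
        print(n,b,d["confidence"],ray(u,S[n],.03))
        if np.hypot(u[0]-c[0],u[1]-c[1])<8: M[n,"cap"]=d["mask"]
    d=silhouettes(S[n],"torch")[0];M[n,"torch"]=d["mask"]; b=d["bbox"];print("torch",b,ray((b[0]+b[2]/2,b[1]+b[3]/2),S[n],.1))
    for t in("spent_cell","fob","bowl","padlock","opener"):
        for d in silhouettes(S[n],t)[:1]:
            b=d["bbox"];print(n,t,d["confidence"],ray((b[0]+b[2]/2,b[1]+b[3]/2),S[n],.02))
print(M.keys())
pickle.dump((S,M),open("s.pkl","wb"))
E
python3 -c "
import cv2,numpy as np
a=[cv2.imread(f'pics/c{i}.png') for i in(1,2,3,4)]
a=[cv2.resize(i,(380,290)) if 0 else cv2.copyMakeBorder(i,0,max(0,560-i.shape[0]),0,max(0,560-i.shape[1]),0) for i in a]
g=np.vstack([np.hstack(a[:2]),np.hstack(a[2:])]);cv2.imwrite('pics/c.png',cv2.resize(g,(600,600)))"
```

```text
side [215.4, 202.0, 31.1, 21.0] 0.94 [0.52119229 0.10917645 0.03      ]
side [219.7, 155.0, 19.9, 23.1] 0.9 [0.54477993 0.24788555 0.03      ]
side [181.9, 123.6, 31.8, 27.7] 0.87 [0.48492122 0.36879471 0.03      ]
side [278.0, 325.9, 21.2, 27.6] 0.7 [ 0.56562085 -0.191575    0.03      ]
side [225.0, 123.1, 19.7, 22.3] 0.63 [0.57977298 0.35967705 0.03      ]
side [160.9, 159.6, 31.6, 34.6] 0.61 [0.41747835 0.24242065 0.03      ]
torch [218.5, 154.0, 22.0, 24.7] [0.53472223 0.18027117 0.1       ]
side spent_cell 0.69 [ 0.71188773 -0.16411744  0.02      ]
side fob 0.96 [ 0.58163563 -0.01545401  0.02      ]
side padlock 0.64 [0.41669524 0.00308553 0.02      ]
side opener 0.61 [0.71303419 0.20261727 0.02      ]
top [235.2, 216.7, 16.1, 18.8] 0.88 [0.52210778 0.12560635 0.03      ]
top [138.7, 229.7, 29.0, 28.9] 0.82 [0.47838087 0.37840531 0.03      ]
top [189.0, 207.2, 14.7, 22.5] 0.81 [0.54691584 0.25711452 0.03      ]
top [146.3, 199.0, 18.7, 21.0] 0.78 [0.57529794 0.37288132 0.03      ]
top [179.4, 250.7, 37.0, 30.8] 0.75 [0.41548154 0.25313578 0.03      ]
torch [363.3, 200.5, 35.9, 24.3] [ 0.54445527 -0.23419406  0.1       ]
top spent_cell 0.72 [ 0.70314582 -0.16762894  0.02      ]
top fob 0.79 [ 0.58058163 -0.00408057  0.02      ]
top bowl 0.84 [0.78616256 0.00755352 0.02      ]
top padlock 0.69 [0.41843533 0.00926476 0.02      ]
top opener 0.75 [0.70838171 0.21425355 0.02      ]
dict_keys([('side', 'cap'), ('side', 'torch'), ('top', 'cap'), ('top', 'torch')])
```

View pics/c.png

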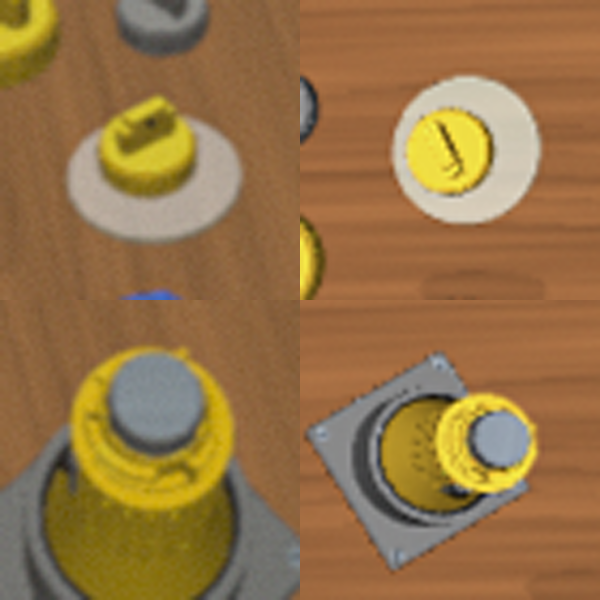

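Run:
```python
from h import *
import pickle
S,M=pickle.load(open("s.pkl","rb"))
print(ray((289.6,333.1),S["side"],.161),ray((389.7,209.2),S["top"],.161))
def ym(n):
    h=cv2.cvtColor(S[n]["image"],cv2.COLOR_RGB2HSV); return ((h[...,0]>22)&(h[...,0]<36)&(h[...,1]>140)).astype(np.float32)
Y={n:ym(n) for n in S}
def fit(parts,x0,cents,r):
    def cost(p,verb=0):
        t=0;L=[]
        for n,(u,v) in cents.items():
            m=hullmask(parts(*p),S[n]); sl=np.s_[max(0,v-r):v+r,u-r:u+r]
            e=np.abs(m[sl]-Y[n][sl]).sum()/m[sl].sum(); t+=e; L.append(e)
        return L if verb else t
    b=None
    for y in ([None] if len(x0)==2 else np.radians(range(0,180,15))):
        st=np.array(x0,float)
        if y is not None: st[2]=y
        sim=np.r_[[st],[st+d for d in np.diag([.006,.006,.2][:len(st)])]]
        q=minimize(cost,st,method="Nelder-Mead",options=dict(initial_simplex=sim,xatol=1e-4,fatol=1e-4))
        if b is None or q.fun<b.fun: b=q
    print(b.x,b.fun,cost(b.x,1)); return b.x
for c in({"side":(232,167)},{"top":(196,217)},{"side":(232,167),"top":(196,217)}):
    p=fit(cap_parts,[.546,.252,0],c,20); print(np.degrees(p[2]))
```

```text
[ 0.54754791 -0.23158595  0.161     ] [ 0.54789426 -0.23402416  0.161     ]
[0.55036544 0.26161865 0.25609311] 0.1568152755498886 [np.float32(0.15681528)]
14.673054327674196
[ 0.55276177  0.26249437 -0.35132814] 0.13339604437351227 [np.float32(0.13339604)]
-20.129619435828317
[0.55225414 0.26170266 0.29963321] 0.30369868874549866 [np.float32(0.16837025), np.float32(0.13532844)]
17.167718078376996
```

```bash
python3 -m pendant '[[[-3.3,0,1.8,0,0,0,1],[-3.3,0,1.8,0,0,0,1],[-3.3,0,1.8,0,0,0,1],[-3.3,0,1.8,0,0,0,1],[-3.3,0,1.8,0,0,0,1],[-3.3,0,1.8,0,0,0,1],[-3.3,0,1.8,0,0,0,1],[-3.3,0,1.8,0,0,0,1],[-3.3,0,1.8,0,0,0,1],[-3.3,0,1.8,0,0,0,1],[-3.3,0,1.8,0,0,0,1],[-3.3,0,1.8,0,0,0,1]]]'
python3 -m pendant '[[[0,0.4,0,0,7,0,1],[0,0.4,0,0,7,0,1],[0,0.4,0,0,7,0,1],[0,0.4,0,0,7,0,1],[0,0.4,0,0,7,0,1],[0,0.4,0,0,7,0,1],[0,0.4,0,0,7,0,1],[0,0.4,0,0,7,0,1],[0,0.4,0,0,7,0,1],[0,0.4,0,0,7,0,1],[0,0,0,0,7,0,1],[0,0,0,0,7,0,1]]]'
python3 -c "
from plant import ctrl
o=ctrl.get_obs();print(o['joint_pos'],o['orientation'])"
```

```text
clock: 2.25
tool_pos: [0.547, 0.2616, 0.2269]
orientation: [-90.0, 0.0, 156.5]
force: [1.2, 0.8, -0.3]
opening: 0.0879
clock: 3.25
tool_pos: [0.546, 0.2631, 0.1863]
orientation: [-90.0, 0.0, 72.2]
force: [0.1, 0.0, 0.4]
opening: 0.0882
[ 4.41762738e+01  1.57742919e+01 -1.16349043e+01 -1.00939002e-03
 -6.26199467e+01 -6.20040733e+01] [-8.99855289e+01  2.53119628e-02  7.21717393e+01]
```

```bash
cat > look.py <<'E'
from h import *
import sys,pickle
o=ctrl.get_obs(); s=snapshot("wrist")
cv2.imwrite(f"pics/{sys.argv[1]}.png",s["image"][:,:,::-1]); pickle.dump((o,s),open(f"{sys.argv[1]}.pkl","wb"))
for d in silhouettes(s,sys.argv[2]): print(d["bbox"],d["confidence"])
print(o["tool_pos"],o["orientation"])
E
python3 look.py w1 cap
```

```text
[229.9, 255.4, 41.5, 52.5] 0.97
[212.1, 149.2, 59.8, 57.4] 0.92
[302.8, 226.2, 49.1, 41.4] 0.9
[324.8, 86.3, 89.8, 84.6] 0.89
[192.2, 0.6, 62.9, 72.5] 0.61
[0.54597818 0.26307993 0.18628515] [-8.99855289e+01  2.53119628e-02  7.21717393e+01]
```

View pics/w1.png

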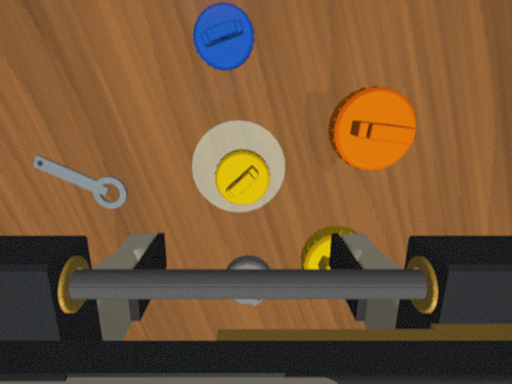

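```bash
cat > fitcap.py <<'E'
from h import *
import pickle,sys
nm,u,v,r=sys.argv[1],*map(int,sys.argv[2:5])
o,s=pickle.load(open(nm+".pkl","rb"))
h=cv2.cvtColor(s["image"],cv2.COLOR_RGB2HSV);Y=((h[...,0]>22)&(h[...,0]<36)&(h[...,1]>140)).astype(np.float32)
sl=np.s_[max(0,v-r):v+r,max(0,u-r):u+r]
def cost(p):
    m=hullmask(cap_parts(p[0],p[1],p[2]),s,o); return np.abs(m[sl]-Y[sl]).sum()/m[sl].sum()
x0=ray((u,v),s,.025,o)[:2]; b=None
for y in np.radians(range(0,180,20)):
    st=np.r_[x0,y]; q=minimize(cost,st,method="Nelder-Mead",options=dict(initial_simplex=np.r_[[st],[st+d for d in np.diag([.004,.004,.2])]],xatol=1e-4,fatol=1e-4))
    if b is None or q.fun<b.fun:b=q
print(b.x[:2],np.degrees(b.x[2]),b.fun)
k=8;im=cv2.resize(s["image"][sl],None,fx=k,fy=k,interpolation=cv2.INTER_CUBIC)[:,:,::-1].copy()
yw=np.radians(float(sys.argv[5])) if len(sys.argv)>5 else b.x[2]
print(im.shape)
raw=im.copy()
for P in cap_parts(b.x[0],b.x[1],yw):
    q=cv2.convexHull(((proj(P,s,o)-[sl[1].start,sl[0].start]+.5)*k).astype(np.float32)); cv2.polylines(im,[q.astype(np.int32)],True,(0,0,255),1)
im=np.hstack([raw,im]); f=min(1,800/im.shape[1]); cv2.imwrite(f"pics/{nm}f.png",cv2.resize(im,None,fx=f,fy=f))
E
python3 fitcap.py w1 242 178 32
```

```text
[0.55067038 0.26138054] 7.634780327937423 0.05664781108498573
(512, 512, 3)
```

View pics/w1f.png

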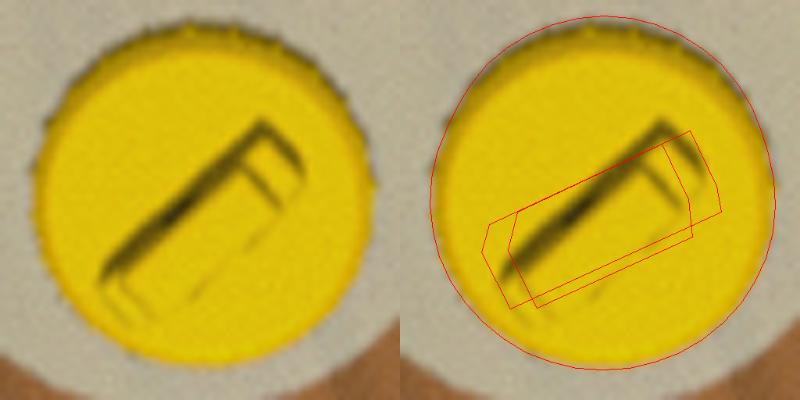

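```bash
python3 fitcap.py w1 242 178 32 25
```

```text
[0.55067038 0.26138054] 7.634780327937423 0.05664781108498573
(512, 512, 3)
```

View pics/w1f.png

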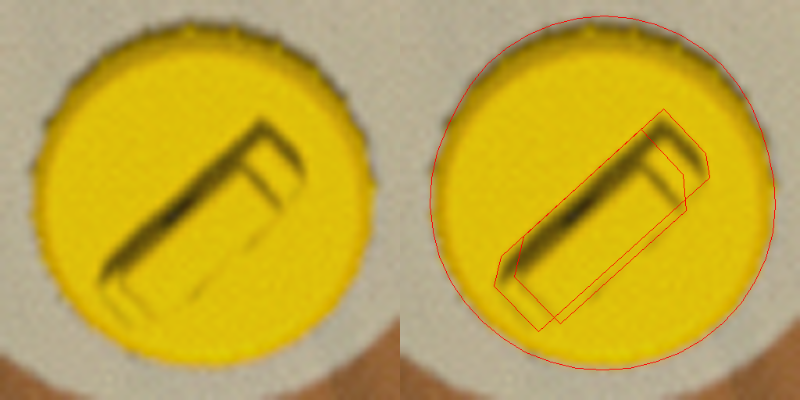

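```bash
python3 -m pendant '[[[0,0,0,0,7,0,1],[0,0,0,0,7,0,1],[0,0,0,0,7,0,1],[0,0,0,0,7,0,1],[0,0,0,0,7,0,1],[0,0,0,0,7,0,1],[0,0,0,0,5.2,0,1],[0.34,1.5,-0.38,0,0,0,1],[0,2,0,0,0,0,1],[0,2,0,0,0,0,1],[0,0,0,0,0,0,1],[0,0,0,0,0,0,1]]]'
python3 look.py w2 cap
```

```text
clock: 4.35
tool_pos: [0.5505, 0.2608, 0.131]
orientation: [-90.0, 0.1, 25.5]
force: [-0.6, 0.3, 0.3]
opening: 0.0875
[366.2, 134.9, 100.9, 90.0] 0.95
[262.9, 0.0, 107.2, 90.5] 0.89
[77.2, 60.8, 77.7, 72.8] 0.88
[211.1, 158.1, 71.7, 67.1] 0.66
[315.1, 245.9, 17.5, 26.7] 0.59
[0.55045748 0.26076712 0.13104696] [-90.04992      0.11645179  25.49624985]
```

View pics/w2.png

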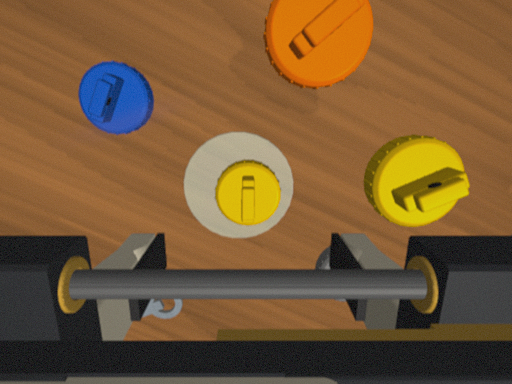

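```bash
python3 fitcap.py w2 248 195 38 25.5
```

```text
[0.55068154 0.26207642] 6.247267835628579 0.058104414492845535
(608, 608, 3)
```

View pics/w2f.png

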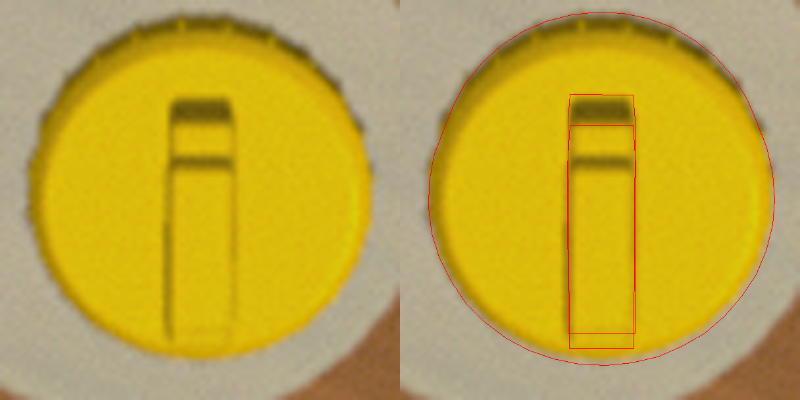

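```bash
python3 -m pendant '[[[0.05,2,0.08,0,0,0,1],[0,2,0,0,0,0,1],[0,2,0,0,0,0,1],[0,2,0,0,0,0,1],[0,1.5,0,0,0,0,1],[0,0.8,0,0,0,0,1],[0,0,0,0,0,0,1],[0,0,0,0,0,0,1]]]'
```

```text
clock: 5.12
tool_pos: [0.5515, 0.2626, 0.0295]
orientation: [-90.0, -0.1, 25.4]
force: [-1.1, 0.8, 0.9]
opening: 0.0877
```

```bash
python3 -m pendant '[[[0,0.1,0,0,0,0,0.5],[0,0,0,0,0,0,0],[0,0,0,0,0,0,0],[0,0,0,0,0,0,0],[0,0,0,0,0,0,0],[0,0,0,0,0,0,0],[0,0,0,0,0,0,0],[0,0,0,0,0,0,0]]]'
python3 look.py w3 cap
```

```text
clock: 5.78
tool_pos: [0.5509, 0.2621, 0.0276]
orientation: [-90.0, 0.0, 25.3]
force: [-0.2, 0.4, 0.1]
opening: 0.0399
[271.0, 0.0, 178.4, 79.5] 0.75
[0.0, 29.6, 98.2, 120.7] 0.75
[422.1, 151.0, 87.8, 119.9] 0.74
[191.8, 188.6, 102.9, 82.6] 0.67
[0.55090327 0.26214311 0.02758453] [-9.00009842e+01  7.91190927e-04  2.53209240e+01]
```

View pics/w3.png

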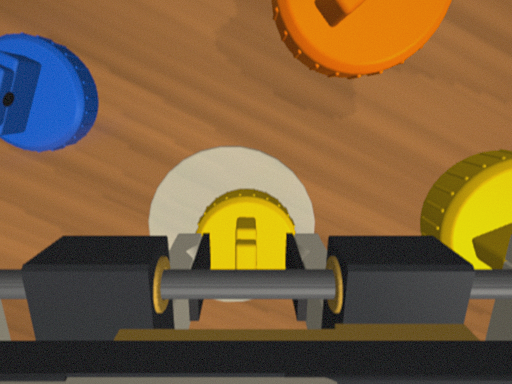

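The fingers straddle the tab (around 246,240) and are still closing, at 40 mm opening.

```bash
python3 -m pendant '[[[0,0,0,0,0,0,0],[0,0,0,0,0,0,0],[0,0,0,0,0,0,0],[0,0,0,0,0,0,0],[0,0,0,0,0,0,0],[0,0,0,0,0,0,0],[0,0,0,0,0,0,0],[0,0,0,0,0,0,0]]]'
python3 look.py w4 cap
```

```text
clock: 6.55
tool_pos: [0.5509, 0.2621, 0.0275]
orientation: [-90.0, 0.0, 25.3]
force: [-0.7, -0.5, -0.1]
opening: 0.0094
[195.4, 185.6, 104.0, 87.2] 0.97
[404.8, 305.0, 31.7, 35.9] 0.94
[0.0, 30.7, 97.8, 121.5] 0.9
[422.0, 151.4, 88.6, 117.1] 0.89
[266.3, 1.9, 185.1, 74.4] 0.82
[0.55089578 0.26213775 0.02754483] [-9.00012039e+01  1.65346378e-03  2.53196307e+01]
```

View pics/w4.png

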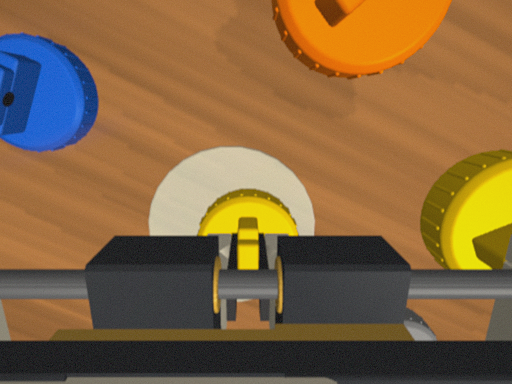

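```bash
python3 -m pendant '[[[0,-1,0,0,0,0,0],[0,-2.5,0,0,0,0,0],[0,-3.8,0,0,0,0,0],[0,-4,0,0,0,0,0],[0,-4,0,0,0,0,0],[0,-4,0,0,0,0,0],[0,-4,0,0,0,0,0],[0,-1,0,0,0,0,0]]]'
python3 -m pendant '[[[-1.35,0,-3.43,0,0,0,0],[-1.35,0,-3.43,0,0,0,0],[-1.35,0,-3.43,0,0,0,0],[-1.35,0,-3.43,0,0,0,0],[-1.35,0,-3.43,0,0,0,0],[-1.35,0,-3.43,0,0,0,0],[-1.35,0,-3.43,0,0,0,0],[-1.35,0,-3.43,0,0,0,0],[-1.35,0,-3.43,0,0,0,0],[-1.35,0,-3.43,0,0,0,0],[-1.35,0,-3.43,0,0,0,0],[-1.35,0,-3.43,0,0,0,0]]]'
python3 -m pendant '[[[-1.35,0,-3.43,0,0,0,0],[0,0,0,0,0,0,0],[0,0,0,0,0,0,0],[0,0,0,0,0,0,0]]]'
python3 look.py w5 torch
```

```text
clock: 7.32
tool_pos: [0.5531, 0.263, 0.2793]
orientation: [-89.9, -0.6, 25.4]
force: [0.7, 0.6, 0.6]
opening: 0.0098
clock: 8.32
tool_pos: [0.58, -0.181, 0.2713]
orientation: [-90.0, -0.0, 25.3]
force: [1.2, 0.0, 0.7]
opening: 0.0099
clock: 8.65
tool_pos: [0.5826, -0.2161, 0.2707]
orientation: [-90.0, 0.0, 25.3]
force: [0.0, 1.0, -0.5]
opening: 0.0098
[212.6, 102.9, 67.4, 70.2] 0.66
[ 0.58259807 -0.21612631  0.27068678] [-8.99817649e+01  1.97309537e-04  2.52564560e+01]
```

View pics/w5.png

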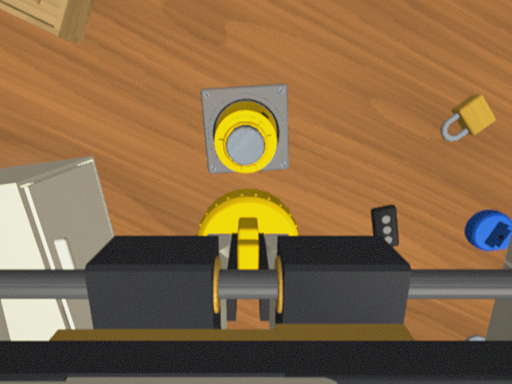

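```bash
cat > fitt.py <<'E'
from h import *
import pickle,sys
nm,u,v,r=sys.argv[1],*map(int,sys.argv[2:5])
o,s=pickle.load(open(nm+".pkl","rb"))
sl=np.s_[v-r:v+r,u-r:u+r]
h=cv2.cvtColor(s["image"],cv2.COLOR_RGB2HSV)
Y=((h[...,0]>20)&(h[...,0]<36)&(h[...,1]>140))
C=np.zeros_like(Y);
n,l,st,ce=cv2.connectedComponentsWithStats((~Y).astype(np.uint8)); 
C=(l==l[v,u])  # cell region enclosed
C=cv2.morphologyEx(C.astype(np.uint8),cv2.MORPH_OPEN,np.ones((3,3)))
print("cell px",C.sum(),np.argwhere(C).mean(0)[::-1])
sh=lambda p:hullmask([np.r_[ring(p[0],p[1],.151,.0165),ring(p[0],p[1],.161,.0165)]],s,o)
def cost(p): return np.abs(sh(p)[sl]-C[sl]).sum()/sh(p)[sl].sum()
st=ray((u,v),s,.161,o)[:2]
q=minimize(cost,st,method="Nelder-Mead",options=dict(initial_simplex=np.r_[[st],[st+[.003,0]],[st+[0,.003]]],xatol=5e-5,fatol=1e-4)); print(q.x,q.fun)
ex=np.array(list(map(float,sys.argv[5:7]))) if len(sys.argv)>6 else q.x
k=8;im=cv2.resize(s["image"][sl],None,fx=k,fy=k,interpolation=cv2.INTER_CUBIC)[:,:,::-1].copy(); raw=im.copy()
for z,rr in((.161,.0165),(.151,.0195),(.134,.0285)):
    qq=((proj(ring(*ex,z,rr),s,o)-[sl[1].start,sl[0].start]+.5)*k); cv2.polylines(im,[qq.astype(np.int32)],True,(0,0,255),1)
im=np.hstack([raw,im]); f=min(1,800/im.shape[1]); cv2.imwrite(f"pics/{nm}f.png",cv2.resize(im,None,fx=f,fy=f))
E
python3 fitt.py w5 246 142 38
```

```text
cell px 1218 [244.96223317 144.88259442]
[ 0.54637093 -0.23448161] 0.056241825222969055
```

View pics/w5f.png

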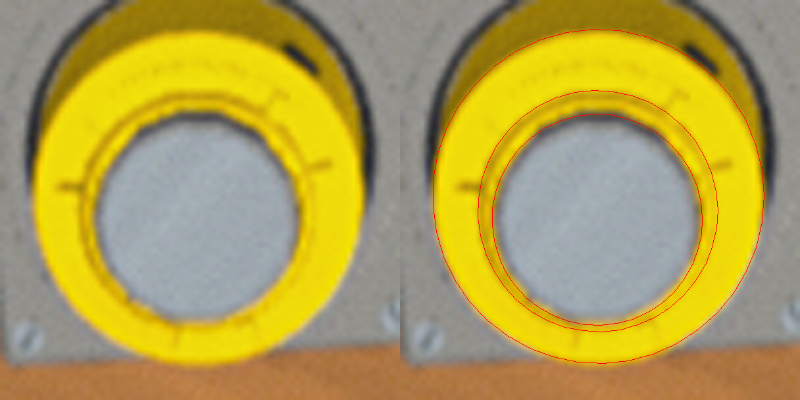

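Run:
```python
from h import *
import pickle
o,s=pickle.load(open("w5.pkl","rb"))
p=np.array(o["tool_pos"]);yw=np.radians(o["orientation"][2])
h=cv2.cvtColor(s["image"],cv2.COLOR_RGB2HSV)
k=5;sl=np.s_[180:260,175:320]
im=cv2.resize(s["image"][sl],None,fx=k,fy=k,interpolation=cv2.INTER_CUBIC)[:,:,::-1].copy()
for P in cap_parts(p[0],p[1],yw,p[2]-.0215):
    q=cv2.convexHull(((proj(P,s,o)-[175,180]+.5)*k).astype(np.float32)); cv2.polylines(im,[q.astype(np.int32)],True,(0,0,255),1)
cv2.imwrite("pics/w5c.png",im)
```

```text
(no output)
```

View pics/w5c.png

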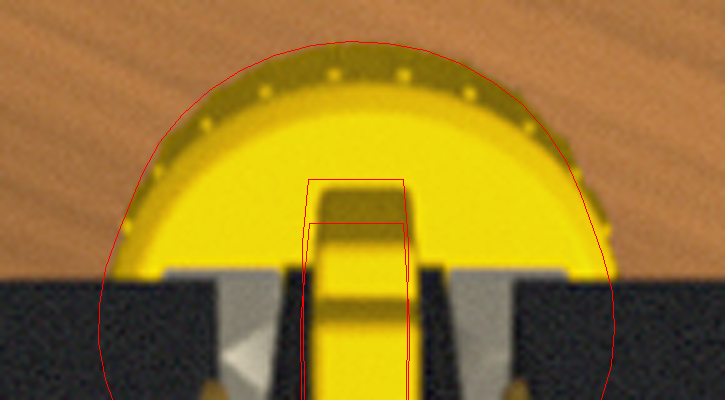

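```bash
python3 -m pendant '[[[-2,0,-0.15,0,0,0,0],[-2.04,0,0,0,0,0,0],[0,2,0,0,0,0,0],[0,2,0,0,0,0,0],[0,2,0,0,0,0,0],[0,0,0,0,0,0,0],[0,0,0,0,0,0,0],[0,0,0,0,0,0,0]]]'
python3 - <<'E'
from h import *
import pickle
o=ctrl.get_obs();S={n:snapshot(n) for n in("side","top")};pickle.dump((o,S),open("v6.pkl","wb"))
p=np.array(o["tool_pos"]);yw=np.radians(o["orientation"][2]);print(p,o["orientation"])
out=[]
for n in S:
    s=S[n];c=proj(p,s)[0].astype(int);c[1]=min(c[1]+10,384-38);k=10;a=c-38
    im=cv2.resize(s["image"][a[1]:a[1]+76,a[0]:a[0]+76],None,fx=k,fy=k,interpolation=cv2.INTER_CUBIC)[:,:,::-1].copy()
    for P in cap_parts(p[0],p[1],yw,p[2]-.0215):
        q=cv2.convexHull(((proj(P,s)-a+.5)*k).astype(np.float32)); cv2.polylines(im,[q.astype(np.int32)],True,(0,0,255),1)
    for z,r in((.161,.0165),(.151,.0195),(.134,.0285)):
        cv2.polylines(im,[((proj(ring(.5464,-.2345,z,r),s)-a+.5)*k).astype(np.int32)],True,(255,0,0),1)
    out.append(im)
cv2.imwrite("pics/v6.png",cv2.resize(np.hstack(out),(800,400)))
E
```

```text
clock: 9.42
tool_pos: [0.548, -0.2342, 0.2121]
orientation: [-90.1, -0.1, 25.4]
force: [0.5, 0.2, -0.7]
opening: 0.0097
[ 0.54797752 -0.23416283  0.21205701] [-9.00762989e+01 -5.75417975e-02  2.54082555e+01]
```

View pics/v6.png

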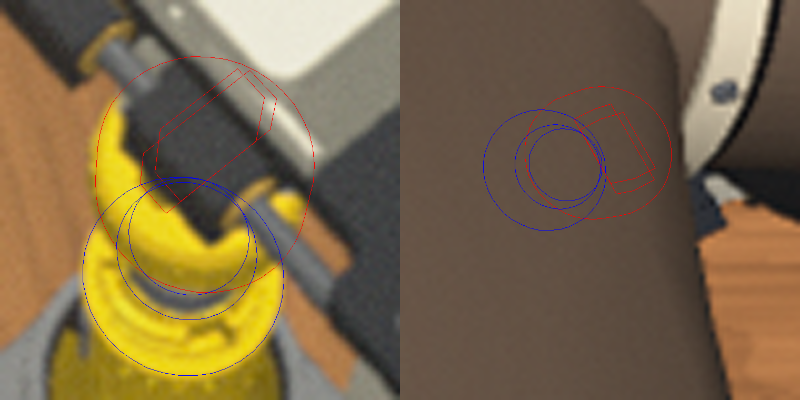

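```bash
python3 -m pendant '[[[0,1.5,0,0,0,0,0],[0,1.0,0,0,0,0,0],[0,0.5,0,0,0,0,0],[0,0,0,0,0,0,0],[0,0,0,0,0,0,0],[0,0,0,0,0,0,0]]]'
```

```text
clock: 10.02
tool_pos: [0.5475, -0.2348, 0.1812]
orientation: [-90.0, -0.0, 25.3]
force: [0.1, 0.5, 0.3]
opening: 0.0097
```

```bash
python3 -m pendant '[[[-0.07,0.3,0.04,0,0,0,0],[0,0.3,0,0,0,0,0],[0,0.3,0,0,0,0,0],[0,0,0,0,0,0,0],[0,0,0,0,0,0,0]]]'
```

```text
clock: 10.43
tool_pos: [0.5462, -0.2346, 0.1713]
orientation: [-90.0, 0.0, 25.3]
force: [-0.4, -0.1, 0.1]
opening: 0.0097
```

```bash
python3 -m pendant '[[[0.04,0.15,0,0,0,0,0],[0,0.15,0,0,0,0,0],[0,0.1,0,0,0,0,0],[0,0,0,0,0,0,0]]]'
python3 -m pendant '[[[0,0.1,0,0,0,0,0],[0,0.1,0,0,0,0,0],[0,0,0,0,0,0,0],[0,0,0,0,0,0,0]]]'
```

```text
clock: 10.77
tool_pos: [0.5465, -0.2343, 0.1673]
orientation: [-90.0, 0.0, 25.3]
force: [-0.9, -0.4, -1.4]
opening: 0.0099
clock: 11.1
tool_pos: [0.5468, -0.2345, 0.1664]
orientation: [-90.0, -0.0, 25.3]
force: [-0.9, 1.5, 4.7]
opening: 0.0096
```

```bash
python3 -m pendant '[[[0,0,0,0,-4,0,0],[0,0,0,0,-4,0,0],[0,0,0,0,-4,0,0],[0,0,0,0,0,0,0]]]'
```

```text
clock: 11.43
tool_pos: [0.5473, -0.2347, 0.1665]
orientation: [-90.1, -0.0, 37.5]
force: [0.2, -0.6, 4.0]
opening: 0.0093
```

```bash
python3 -m pendant '[[[0,0,0,0,-4,0,0],[0,0,0,0,-4,0,0],[0,0,0,0,-4,0,0],[0,0,0,0,0,0,0]]]'; python3 -c "
from plant import ctrl
o=ctrl.get_obs();print(o['force'],o['moment'],o['orientation'])"
```

```text
clock: 11.77
tool_pos: [0.5475, -0.2349, 0.1671]
orientation: [-90.1, -0.0, 49.4]
force: [-0.7, -0.1, 8.1]
opening: 0.01
[-0.68235007 -0.12680139  8.10587043] [-0.03293898  0.17791829  0.06029726] [-9.01455515e+01 -3.39535834e-02  4.94495106e+01]
```

```bash
python3 -m pendant '[[[0,0,0,0,-4,0,0],[0,0,0,0,-4,0,0],[0,0,0,0,-4,0,0],[0,0,0,0,0,0,0]]]'; python3 -m pendant '[[[0,0,0,0,-4,0,0],[0,0,0,0,-4,0,0],[0,0,0,0,0,0,0]]]'
```

```text
clock: 12.1
tool_pos: [0.5478, -0.235, 0.1678]
orientation: [-90.2, -0.0, 61.5]
force: [-1.9, -0.3, 10.3]
opening: 0.0097
clock: 12.35
tool_pos: [0.5481, -0.2351, 0.1683]
orientation: [-90.2, 0.0, 69.5]
force: [-1.5, 0.8, 12.9]
opening: 0.01
```

```bash
python3 -m pendant '[[[0,-0.05,0,0,-4,0,0],[0,-0.05,0,0,-4,0,0],[0,-0.03,0,0,-4,0,0],[0,0,0,0,0,0,0]]]'; python3 -m pendant '[[[0,0,0,0,-4,0,0],[0,0,0,0,-4,0,0],[0,0,0,0,0,0,0]]]'
```

```text
clock: 12.68
tool_pos: [0.5478, -0.235, 0.1691]
orientation: [-90.2, 0.1, 81.5]
force: [-1.1, 0.6, 10.7]
opening: 0.0103
clock: 12.93
tool_pos: [0.5481, -0.2352, 0.1696]
orientation: [-90.2, 0.1, 89.5]
force: [-1.4, -0.0, 13.5]
opening: 0.0099
```

```bash
python3 -m pendant '[[[0,-0.05,0,0,-4,0,0],[0,-0.03,0,0,-4,0,0],[0,0,0,0,0,0,0]]]'; python3 -m pendant '[[[0,0,0,0,-4,0,0],[0,0,0,0,0,0,0]]]';  python3 -m pendant '[[[0,0,0,0,-4,0,0],[0,0,0,0,0,0,0]]]'
```

```text
clock: 13.18
tool_pos: [0.5482, -0.2349, 0.17]
orientation: [-90.2, 0.1, 97.5]
force: [0.1, -1.1, 10.7]
opening: 0.01
clock: 13.35
tool_pos: [0.5483, -0.2348, 0.1698]
orientation: [-90.2, 0.1, 101.4]
force: [-0.6, 1.1, 11.1]
opening: 0.0101
clock: 13.52
tool_pos: [0.5484, -0.2345, 0.1695]
orientation: [-90.2, 0.1, 105.4]
force: [0.8, -0.2, 6.9]
opening: 0.0101
```

```bash
python3 -m pendant '[[[0,0.05,0,0,-3,0,0],[0,0.05,0,0,0,0,0],[0,0,0,0,0,0,0]]]';python3 -m pendant '[[[0,0.1,0,0,0,0,0],[0,0,0,0,0,0,0],[0,0,0,0,0,0,0]]]'; python3 -c "
from plant import ctrl
o=ctrl.get_obs();print(o['force'],o['moment'],o['orientation'])"
```

```text
clock: 13.77
tool_pos: [0.5468, -0.2343, 0.1668]
orientation: [-90.0, 0.0, 108.2]
force: [0.5, -1.0, 0.5]
opening: 0.0097
clock: 14.02
tool_pos: [0.5468, -0.2344, 0.1655]
orientation: [-90.0, 0.0, 108.3]
force: [0.7, -1.2, -0.3]
opening: 0.0096
[ 0.71451064 -1.22157915 -0.33071206] [-0.10306246 -0.44956983  0.01178459] [-9.00055422e+01  5.12967494e-03  1.08267418e+02]
```

```bash
python3 -m pendant '[[[0,0.1,0,0,0,0,0],[0,0.1,0,0,0,0,0],[0,0,0,0,0,0,0],[0,0,0,0,0,0,0]]]';python3 -m pendant '[[[0,0.1,0,0,0,0,0],[0,0.1,0,0,0,0,0],[0,0,0,0,0,0,0],[0,0,0,0,0,0,0]]]'; python3 -c "
from plant import ctrl
o=ctrl.get_obs();print(o['force'],o['moment'],o['orientation'])"
```

```text
clock: 14.35
tool_pos: [0.5468, -0.2344, 0.1637]
orientation: [-90.0, 0.0, 108.3]
force: [1.3, -0.7, 1.7]
opening: 0.0099
clock: 14.68
tool_pos: [0.5468, -0.2344, 0.1618]
orientation: [-90.0, 0.0, 108.3]
force: [1.2, -0.6, 3.5]
opening: 0.0102
[ 1.2121814  -0.62154302  3.54175446] [-0.08974603 -0.4783704   0.02720748] [-9.00133566e+01  1.23986894e-02  1.08323820e+02]
```

```bash
python3 -m pendant '[[[0,0.08,0,0,0,0,0],[0,0.05,0,0,0,0,0],[0,0,0,0,0,0,0],[0,0,0,0,0,0,0]]]'; python3 look.py w7 cap;  python3 -c "
from h import *
s=snapshot('side');crop(s['image'],285,340,40,8,'pics/s7.png')"
```

```text
clock: 15.02
tool_pos: [0.5468, -0.2344, 0.1609]
orientation: [-90.0, 0.0, 108.3]
force: [-0.0, -0.3, 6.9]
opening: 0.0098
[196.5, 188.0, 102.1, 82.8] 0.57
[ 0.54677774 -0.23444408  0.16093866] [-9.00231436e+01  2.51886010e-02  1.08329387e+02]
```

View pics/w7.png

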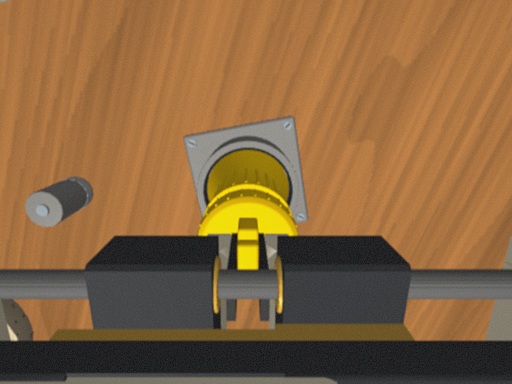

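View pics/s7.png

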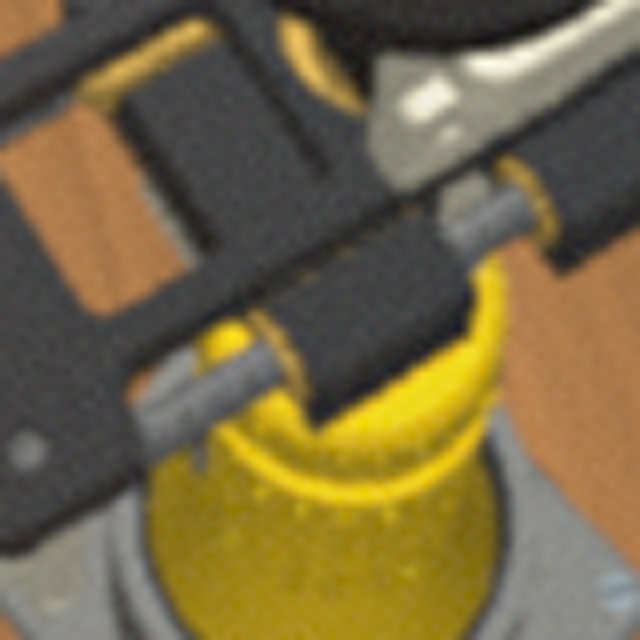

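```bash
python3 -m pendant '[[[0,0.02,0,0,4,0,0],[0,0.02,0,0,4,0,0],[0,0.02,0,0,4,0,0],[0,0,0,0,0,0,0]]]'; python3 -m pendant '[[[0,0.02,0,0,4,0,0],[0,0.02,0,0,4,0,0],[0,0.02,0,0,4,0,0],[0,0,0,0,0,0,0]]]'; python3 -c "
from plant import ctrl
o=ctrl.get_obs();print(o['force'],o['moment'],o['orientation'])"
```

```text
clock: 15.5
tool_pos: [0.5471, -0.2347, 0.1608]
orientation: [-90.1, 0.1, 96.1]
force: [-1.0, 0.2, 8.0]
opening: 0.0096
clock: 15.83
tool_pos: [0.5471, -0.2347, 0.16]
orientation: [-90.1, 0.0, 84.1]
force: [1.0, -0.5, 7.3]
opening: 0.0101
[ 0.98780694 -0.48669826  7.33889131] [ 0.02210247 -0.18039033 -0.06422794] [-9.00769153e+01  3.07100583e-02  8.40838550e+01]
```

```bash
python3 -m pendant '[[[0,0.02,0,0,4,0,0],[0,0.02,0,0,4,0,0],[0,0.02,0,0,4,0,0],[0,0,0,0,0,0,0]]]'; python3 -m pendant '[[[0,0.02,0,0,4,0,0],[0,0.02,0,0,4,0,0],[0,0.02,0,0,4,0,0],[0,0,0,0,0,0,0]]]'; python3 -c "
from plant import ctrl
o=ctrl.get_obs();print(o['force'],o['moment'],o['orientation'])"
```

```text
clock: 16.17
tool_pos: [0.547, -0.2346, 0.1593]
orientation: [-90.1, 0.0, 72.1]
force: [1.0, 0.8, 6.6]
opening: 0.0098
clock: 16.5
tool_pos: [0.5469, -0.2345, 0.1585]
orientation: [-90.0, 0.0, 60.1]
force: [0.5, -0.4, 6.0]
opening: 0.01
[ 0.45579985 -0.40671793  6.0023578 ] [ 0.05734413 -0.16393824 -0.02495686] [-9.00438126e+01  9.98478821e-04  6.00784702e+01]
```

```bash
python3 -m pendant '[[[0,0.01,0,0,4,0,0],[0,0.01,0,0,4,0,0],[0,0.01,0,0,4,0,0],[0,0,0,0,0,0,0]]]'; python3 -m pendant '[[[0,0.01,0,0,4,0,0],[0,0.01,0,0,4,0,0],[0,0.01,0,0,4,0,0],[0,0,0,0,0,0,0]]]'; python3 -c "
from plant import ctrl
o=ctrl.get_obs();print(o['force'],o['moment'],o['orientation'])"
```

```text
clock: 16.83
tool_pos: [0.5467, -0.2344, 0.1579]
orientation: [-90.0, 0.0, 48.1]
force: [0.5, 0.5, 4.8]
opening: 0.0098
clock: 17.17
tool_pos: [0.5466, -0.2345, 0.1576]
orientation: [-90.0, 0.0, 36.3]
force: [0.4, 0.8, 4.6]
opening: 0.0097
[0.40683674 0.79737702 4.61925645] [ 0.07033239 -0.15497427 -0.09519568] [-9.00072288e+01  3.02091510e-03  3.62708150e+01]
```

```bash
for i in 1; do python3 -m pendant '[[[0,0.01,0,0,4,0,0],[0,0,0,0,0,0,0]]]'; python3 -c "
from plant import ctrl
o=ctrl.get_obs();print(o['moment'])"; done; python3 -m pendant '[[[0,0,0,0,4,0,0],[0,0,0,0,0,0,0]]]'; python3 -c "
from plant import ctrl
o=ctrl.get_obs();print(o['moment'])"
```

```text
clock: 17.33
tool_pos: [0.5466, -0.2344, 0.1574]
orientation: [-90.0, 0.0, 32.4]
force: [-0.2, 0.2, 4.7]
opening: 0.0099
[ 0.02855103 -0.17053288 -0.04510907]
clock: 17.5
tool_pos: [0.5466, -0.2344, 0.1574]
orientation: [-90.0, 0.0, 28.4]
force: [-0.1, -0.3, 5.3]
opening: 0.0099
[ 0.07979689 -0.18289884 -0.00533346]
```

```bash
python3 -m pendant '[[[0,0,0,0,4,0,0],[0,0,0,0,0,0,0]]]'; python3 -c "
from plant import ctrl
o=ctrl.get_obs();print(o['moment'])";python3 -m pendant '[[[0,0,0,0,4,0,0],[0,0,0,0,0,0,0]]]'; python3 -c "
from plant import ctrl
o=ctrl.get_obs();print(o['moment'],o['orientation'])"
```

```text
clock: 17.67
tool_pos: [0.5466, -0.2345, 0.1574]
orientation: [-90.0, 0.0, 24.4]
force: [0.7, -1.1, 4.9]
opening: 0.0101
[-0.1696001  -0.09941562  0.00482588]
clock: 17.83
tool_pos: [0.5468, -0.2348, 0.1575]
orientation: [-90.0, 0.0, 20.5]
force: [0.9, -2.8, 4.1]
opening: 0.0097
[-0.86174095 -0.43989786  0.48462192] [-9.00485326e+01  2.05108580e-04  2.04763154e+01]
```

```bash
python3 -m pendant '[[[0,0,0,0,-2.5,0,0],[0,0,0,0,0,0,0],[0,0,0,0,0,0,0]]]'; python3 -c "
from plant import ctrl
o=ctrl.get_obs();print(o['moment'],o['orientation'])"
```

```text
clock: 18.08
tool_pos: [0.5467, -0.2347, 0.1574]
orientation: [-90.0, 0.0, 23.0]
force: [0.6, -2.6, 4.8]
opening: 0.0097
[-1.00336136 -0.26732754  0.11863735] [-9.00247647e+01  1.50334039e-03  2.29702892e+01]
```

```bash
python3 -m pendant '[[[0,0,0,0,0,0,0.5],[0,0,0,0,0,0,0.5],[0,0,0,0,0,0,0.5],[0,0,0,0,0,0,0.5],[0,0,0,0,0,0,0.5],[0,-0.5,0,0,0,0,0.5],[0,-1.5,0,0,0,0,0.5],[0,-3,0,0,0,0,0.5],[0,-3,0,0,0,0,0.5],[0,-3,0,0,0,0,0.5],[0,0,0,0,0,0,0.5]]]'
python3 -m pendant '[[[3,-2,0,0,0,0,0.5],[3,0,0,0,0,0,0.5],[0,0,0,0,0,0,0.5],[0,0,0,0,0,0,0.5]]]'
python3 look.py w8 cap;  python3 -c "
from h import *
s=snapshot('side');crop(s['image'],285,340,40,8,'pics/s8.png')"
```

```text
clock: 19.0
tool_pos: [0.549, -0.2355, 0.274]
orientation: [-90.3, -0.4, 22.9]
force: [0.7, -0.4, 1.6]
opening: 0.0442
clock: 19.33
tool_pos: [0.6027, -0.2104, 0.2863]
orientation: [-89.9, 0.1, 22.9]
force: [-0.1, -0.7, -0.5]
opening: 0.0438
[467.1, 183.2, 43.6, 40.8] 0.94
[209.8, 83.4, 71.6, 69.1] 0.68
[ 0.60268776 -0.21037281  0.28625254] [-8.99499409e+01  5.91314744e-02  2.28740274e+01]
```

View pics/w8.png

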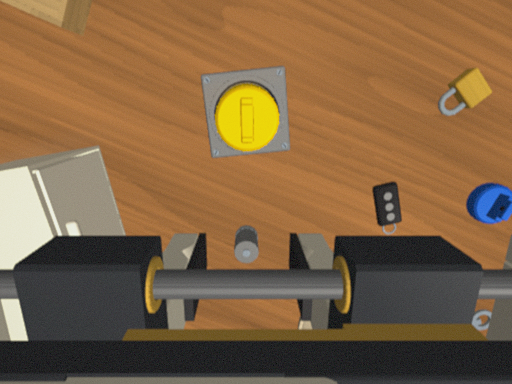

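View pics/s8.png

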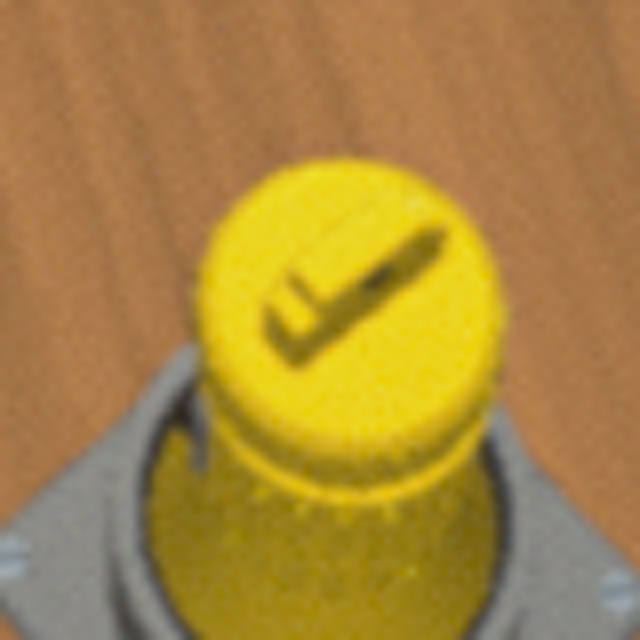

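Run:
```python
from h import *
import pickle
o,sw=pickle.load(open("w8.pkl","rb")); s=snapshot("side")
ims=[]
for z in(.1375,.1395,.1415):
    a=np.array([245,300]);k=10
    im=cv2.resize(s["image"][300:384,245:330],None,fx=k,fy=k,interpolation=cv2.INTER_CUBIC)[:,:,::-1].copy()
    for P in cap_parts(.5466,-.2345,np.radians(23),z)+[ring(.5466,-.2345,.134,.0285)]:
        q=cv2.convexHull(((proj(P,s)-a+.5)*k).astype(np.float32)); cv2.polylines(im,[q.astype(np.int32)],True,(0,0,255),1)
    ims.append(im[100:560,150:700])
cv2.imwrite("pics/s9.png",cv2.resize(np.hstack(ims[:2]),(800,335)))
# fit of x,y,z to yellow of cap in wrist view: skirt circle only
for z in(.1375,.1405):
    pr=proj(ring(.5466,-.2345,z+.019,.028),sw,o); print(z,pr.min(0),pr.max(0))
```

```text
0.1375 [213.6055086   85.07950918] [278.11196079 151.2357831 ]
0.1405 [213.25616482  84.90329173] [278.4326887 151.736134 ]
```

View pics/s9.png

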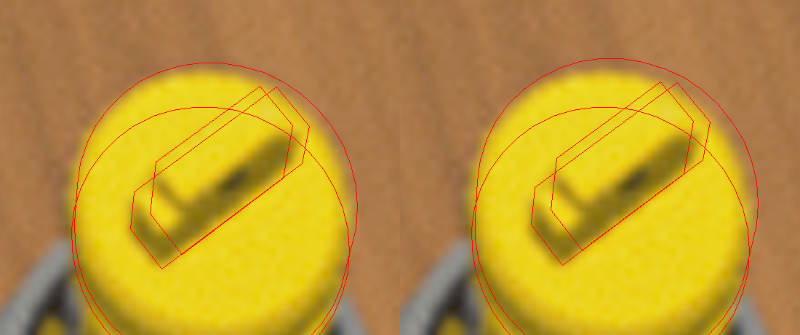

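Run:
```python
from h import *
import pickle
S,M=pickle.load(open("s.pkl","rb")); t=snapshot("side")
d=np.abs(t["image"].astype(int)-S["side"]["image"].astype(int)).max(2)>60
n,l,st,c=cv2.connectedComponentsWithStats(d.astype(np.uint8))
print([s.tolist() for s in st[1:] if s[4]>15])
print(ctrl.get_obs()["clock"],ctrl.get_obs()["force"]); print(ctrl.close_job())
```

```text
[[41, 0, 21, 8, 126], [66, 0, 38, 20, 431], [322, 0, 149, 73, 1508], [64, 8, 7, 11, 32], [49, 10, 5, 7, 21], [72, 12, 5, 5, 17], [73, 19, 13, 19, 112], [323, 41, 132, 47, 826], [285, 77, 147, 154, 12185], [420, 90, 10, 12, 26], [433, 92, 6, 10, 23], [219, 155, 24, 24, 421], [265, 176, 65, 61, 539], [278, 199, 10, 10, 21], [318, 203, 23, 22, 86], [284, 210, 22, 28, 288], [318, 214, 7, 7, 25], [308, 228, 29, 30, 99], [386, 233, 7, 8, 29], [322, 235, 6, 8, 30], [343, 234, 6, 6, 23], [331, 238, 105, 70, 3487], [308, 243, 6, 11, 20], [351, 242, 15, 17, 75], [313, 244, 12, 16, 98], [367, 305, 9, 10, 40], [270, 320, 38, 35, 802]]
19.5833 [-0.86560094  0.45704541  0.43719221]
the job is handed in; nothing more can be done
None
```

I picked the smaller yellow cap off the coaster by its tab and set it on the torch neck. Turning it back about 83° brought the lugs to the thread starts. There I pushed it down until the rim stood about 11.6 mm below the lip, worked out from the gripper height. I then pressed it down with 5–8 N and turned it forward about 88° to a hard stop. After easing the twist I opened the fingers, moved the arm clear and handed in at 19.6 s.

**Force:** the most I read while turning was about 13.5 N, against the 40 N limit. At the stop the moment briefly reached about 0.48 N m, more than the 0.2 N m that is tight enough. I backed off about 2.5° straight away.

**Seating:** the last pictures show the cap square on the torch with its tab at the angle I left it. Before letting go, the gripper height put the rim about 15 mm below the lip while pressed. After release I could judge its height only from the side picture. The cap sat no higher than the model drawn at 13.5 mm and a little lower, an offset as large as the camera error. I have no exact height for the released cap.

**Bystanders:** I felt no contact with any of them. In the last wrist picture the fob, padlock and spent cell stood where expected. A before-and-after comparison of the side picture was inconclusive, because the arm and its shadow changed much of the view. The bowl and opener were therefore not checked at the end.

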